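# Stack two machine covers on the sloping parts rack

### The arm

A 7-joint arm with a two-finger parallel gripper is mounted at the origin on the work surface. World frame = base frame: x ahead of the robot, y to its left, z up, the work surface at z = 0. Lengths are in m, angles in rad, forces in N, time in s.
With the tool pointing down it reaches from about 0.35 to 0.9 m from the base axis. Payload 19.9 kg.
Tool frame: the origin (TCP) lies on the centre line of the jaws, within the pads' length; the fingertips stand 19 mm ahead of it and the grasp point (between the pads) is the TCP (bot.finger_overhang is the distance from the TCP to the fingertips, in m); z points along the fingers, y is the direction in which the jaws open and shut (so a half turn about z gives the same grasp; the last joint's range is limited). The gripper opens to 85 mm and grips with 20 to 120 N. Pads are 22 mm wide; open, the fingers measure 114 mm over their backs; the gripper's body (76 mm by 85 mm) begins 54 mm behind the grasp point. The pads swing forward as they close: fully open they stand 13 mm farther back than shut.
Start: joints at [-1.244, 0.417, -0.01, 1.614, 0.005, 1.111, -0.053], TCP at [0.225, 0.583, 0.25] pointing down, gripper open.
Joint ranges: [-2.81, 2.81], [-0.39, 2.02], [-1.27, 1.25], [0.06, 2.57], [-1.19, 4.33], [0.19, 2], [-2.82, 2.82]. Speed limits (rad/s): [1.89, 1.89, 2.39, 2.39, 3.01, 3.01, 3.01].

### API

Orientations are given as a 3x3 rotation matrix whose columns are the frame's x, y, z axes.
In Python, from rig import bot gives the robot as it stands.
- The arm moves only by the tool play_rows, never from a script. Its argument "commands" is a list that holds one entry, the list of rows, each a list of 5 numbers: the shift along the tool's x, y, z in cm, then the turn about the tool's z in degrees, then the finger opening in cm, from 0 to 8.54. In form: [[[x, y, z, yaw, grip], ...]]. A call has 1 to 8 rows; each row is the pose to reach, as a shift and turn from the pose commanded when the call began, along the tool's axes at that moment; what a row does not reach only later rows make up. A row lasts 1/10 s, in which the tool goes at most 50 mm and 8.59 degrees, less where a joint would pass 70% of its speed; a pose out of reach is approached as far as the arm can. A call with a gripper value outside its range is refused whole. The fingers move at their own pace and stop on an object; "grip_force" is the grip in N (left out, the last holds). Time passes only in rows, so rows that repeat a pose let the fingers close. It gives the time, the measured TCP pose, the force and the opening at its end, in the units of the state.
- bot.read_state(): the state, without advancing time (a new reading comes with each control period).
- bot.snapshot(name): name is "scene" or "top"; returns a dict with "color" (480x640x3 uint8, blue, green, red), "mtx" (3x3 intrinsics, pixels), "R" (3x3) and "t" (3): a world point X has camera coordinates R X + t. Camera axes: x right, y down, z forward; pixel columns grow to the right and rows downward; lengths in m; the calibration is good to about 2 mm. A picture is of the moment at which its call begins. There is no depth.
- bot.hand_in(): hands the job in, once; it reports no verdict.
Trained networks look in a picture, given as the dict that the camera call returned (one of the last four; its "shot" number tells which), for a name from the list of things; names that differ only in an ending like _2 or _b are one class to them, and where a whole thing is asked for, a point or a joint stands for the part that bears it (a point fixed in the world has none). Each returns a list of dicts, best first, with "p" (0 to 1); they miss things now and then, are a little off and sometimes report something else, mostly with a low value. They report only what shows in the picture. A call takes as long as a camera call. They do not tell look-alikes from the thing itself.
- bot.spot_in(picture, thing): "xy" ([column, row] in pixels, amid what is visible of it).
The state is a dict: "time_s": time; "q": joint angles; "qd": joint speeds; "tau": joint torques, N m; "ee_pos": TCP position; "orientation": TCP orientation; "force": force on the tool from outside, world axes, zero at the start; "wrist_torque": the same for the moment, N m; "width": finger opening in m.
Only numpy, scipy, OpenCV 4.12 (cv2) and the standard library are available. Lean on these libraries where they do the work, as an engineer would, in place of code of your own. Each camera call takes 0.05 s, during which the arm holds its last target. There are 200 camera calls.

### The job

Stack the two loose black covers flat on the sloping parts rack: the long cover underneath, the short one on top of it, both right way up, lying straight down the slope and centred across the rack, each brought down the slope until its lower end rests squarely against the rack's upright steel stop. Set them down gently, without dropping or banging them, and leave the other things on the bench where they are.

Things in the scene. Friction and masses are not known exactly. Their poses are not given: they have to be found in the camera images.
- long_cover: Long cover: a solid flat black plastic slab with rounded edges and a ribbed grey panel on its top, 150 long x 62 wide x 18 mm thick, about 0.22 kg, lying flat on the bench, ribbed side up. Origin: centre of its underside; x along its length (either end may go down the slope), z up through the thickness.
- short_cover: Short cover: the same in shape and material but 110 long x 62 wide x 18 mm thick, about 0.16 kg, also flat on the bench, ribbed side up. Origin: centre of its underside; x along its length, z up through the thickness.
- deck (a point): The rack's sloping deck: aluminium plate 260 mm long x 130 wide, tilted 24 degrees, fixed, no side walls, low end nearest the robot 35 mm above the bench. Origin: middle of the low edge of its upper face; x up the slope along the deck, y across it, z square out of it. A cover in place has its x along this x (either way round). Not slippery: a cover stays where it is left.
- guide: The deck's side rails with the stop clamped to them; origin and axes as deck. The stop is a steel wall across the deck, square to it, 110 wide x 8 thick, top 57 mm above the deck, firm to 80 N. Its uphill face is 20 to 70 mm up the slope from the low edge: differs each time and is not reported; see or feel it. A resting cover's origin is then 95-145 (long) or 75-125 mm (short) up the deck.
- rack: The whole rack (deck, frame, rails and stop), fixed to the bench. Origin: on the bench under the middle of the deck; its +x is the level direction in which the deck rises, z up.
- screwdriver: Bystander: a screwdriver, 200 mm long, lying; leave it where it is. Origin: on its underside; x along its length.
- tape: Bystander: a roll of tape, 90 mm across, 30 mm high; leave it where it is. Origin: centre of its underside.
- jar: Bystander: a clear screw jar, 90 mm across, 120 mm high; leave it where it is. Origin: centre of its underside.
- roller: Bystander: a rubber roller with two square end blocks, 190 mm long, 34 mm high; leave it where it is. Origin: centre of its underside.
- gear: Bystander: a white stepped plastic wheel, 64 mm across, 24 mm high; leave it where it is. Origin: centre of its underside.
- bracket: Bystander: a steel angle bracket, 80 x 40 mm, 32 mm high; leave it where it is. Origin: centre of its underside.
Mind the look-alikes: they are no part of the job. What is shaped like the short_cover but orange is not meant.

How it is judged:
On the way, in this order (a step that is already met when the one before it is completed fails the run):
1. the long cover lies flat, straight and centred on the deck, against the stop (z of long_cover in the frame of deck between -0.005 and 0.005 m and y of long_cover in the frame of deck between -0.015 and 0.015 m and x of long_cover in the frame of deck between 0.09 and 0.15 m and angle between the x axis of long_cover and the x axis of deck, either way round below 0.09 rad and (contact force between long_cover and guide above 0.04 N or x of stop_c0 in the frame of long_cover between -0.082 and 0.082 m)), for 0.2 s.
2. the short cover lies flat, straight and centred on top of it, also against the stop (z of short_cover in the frame of deck between 0.013 and 0.023 m and y of short_cover in the frame of deck between -0.015 and 0.015 m and x of short_cover in the frame of deck between 0.07 and 0.13 m and angle between the x axis of short_cover and the x axis of deck, either way round below 0.09 rad and (contact force between short_cover and guide above 0.04 N or x of stop_c0 in the frame of short_cover between -0.062 and 0.062 m)), for 0.2 s.
At the end, for the whole second after the job is handed in: Both covers at rest, right way up and released: the long one flat on the deck and the short one flat on top of it (heights within 5 mm), each within 15 mm of the deck's centre line, within 5 degrees of straight down the slope, and against the stop on its uphill side (touching, or a gap under 3 mm) (all of step 1 and all of step 2 and linear speed of each of long_cover, short_cover below 0.01 m/s and angle between each of long_cover, short_cover's own z axis and vertical below 0.5 rad).
It fails at once if a bystander is moved more than 30 mm (distance of any of screwdriver, tape, jar, roller, gear, bracket from where it was at the start of the episode above 0.03 m).
It fails at once if a cover is dropped or banged: it hits the rack, the stop or the other cover faster than 0.25 m/s, or with more than 120 N ((contact force between long_cover and rack above 1 N and linear speed of long_cover above 0.25 m/s) or (contact force between short_cover and rack above 1 N and linear speed of short_cover above 0.25 m/s) or (contact force between short_cover and long_cover above 1 N and linear speed of short_cover above 0.25 m/s) or contact force between any of long_cover, short_cover and rack above 120 N).
It also fails if it takes over 59 s, if anything falls off the work surface, if the arm or the gripper's body presses on something with over 40 N, if the wrist force passes 120 N, or if a joint passes its speed limit or range.

## Working session

There is one attempt and no reset: what is moved stays moved. The work goes in short steps, Python scripts to look and compute and a tool call to move; the robot and the scene stay as the last step left them, time stands still between calls to the robot, and variables do not carry over. Pictures are saved under pics/ and viewed, about 8 in all and at most 12, crops included, and the job is handed in when it is done.

Besides the shell and the picture viewer there is one more tool, called after "Call:" in YAML: its name, and indented under it one key for each argument. play_rows: Moves the arm, as the interface text tells. Its arguments: {"type":"object","properties":{"commands":{"type":"array","items":{"type":"array","items":{"type":"array","items":{"type":"number"}}}},"grip_force":{"type":"number"}},"required":["commands"]}

```bash
ls; mkdir -p pics; python3 - <<'E'
from rig import bot
import cv2,json,numpy as np
s=bot.read_state(); print(s)
print(bot.finger_overhang)
names="long_cover short_cover deck guide rack screwdriver tape jar roller gear bracket".split()
for c in ("scene","top"):
    p=bot.snapshot(c); cv2.imwrite(f"pics/{c}0.png",p["color"]); print(c,p["mtx"].tolist(),p["R"].tolist(),p["t"])
    for n in names:
        print(n,[(np.round(d["xy"]).tolist(),round(d["p"],2)) for d in bot.spot_in(p,n)[:3]])
E
```

```text
pics
{'time_s': 0.0, 'q': array([-1.2435148 ,  0.4179527 , -0.01031921,  1.6142147 ,  0.00473508,
        1.11070526, -0.05298286]), 'qd': array([ 1.32977446e-04,  9.77694132e-04, -2.38855825e-03,  9.14337080e-04,
        6.99663378e-04, -5.73364069e-04,  2.04809967e-05]), 'tau': array([-6.78663109e-04, -8.64448786e+01,  6.78765792e-01, -4.34916186e+01,
        1.91673782e-02,  7.25076359e-03,  1.11414835e-05]), 'ee_pos': array([0.22518369, 0.58265341, 0.24965644]), 'orientation': array([[-9.32787465e-01,  3.60426731e-01, -3.40901205e-04],
       [ 3.60426872e-01,  9.32786688e-01, -1.20984812e-03],
       [-1.18073496e-04, -1.25140112e-03, -9.99999210e-01]]), 'force': array([-0.00612617, -0.79342001, -0.60632639]), 'wrist_torque': array([-0.0104072 ,  0.01431746,  0.02668847]), 'width': 0.08546156033205042}
0.019
scene [[452.51315237415514, 0.0, 323.8623482452655], [0.0, 452.51315237415514, 235.2624361705649], [0.0, 0.0, 1.0]] [[0.5306789934203423, 0.8475110157338751, 0.010241296407572228], [0.6867665455811376, -0.4228828656189825, -0.5912036821911963], [-0.49672076442698027, 0.32077
[... 650 characters left out ...]
, 0.0, 1.0]] [[-0.021633014238938396, -0.9994967967238492, -0.023198405843973396], [-0.9819511835412061, 0.025602680974281908, -0.18739363881667193], [0.18789328310762476, 0.018725812817951392, -0.9820109256507001]] [-0.08520214  0.5117485   0.92163677]
long_cover [([299.0, 219.0], 0.75), ([384.0, 332.0], 0.51)]
short_cover [([504.0, 360.0], 0.9), ([397.0, 211.0], 0.77), ([511.0, 169.0], 0.57)]
deck [([160.0, 245.0], 0.8)]
guide [([162.0, 245.0], 0.7)]
rack [([124.0, 209.0], 0.65)]
screwdriver [([248.0, 316.0], 0.94)]
tape [([326.0, 129.0], 0.63)]
jar [([450.0, 141.0], 0.72)]
roller [([384.0, 331.0], 0.8), ([250.0, 132.0], 0.34)]
gear [([462.0, 221.0], 0.63)]
bracket [([247.0, 130.0], 0.71)]
```

View pics/scene0.png

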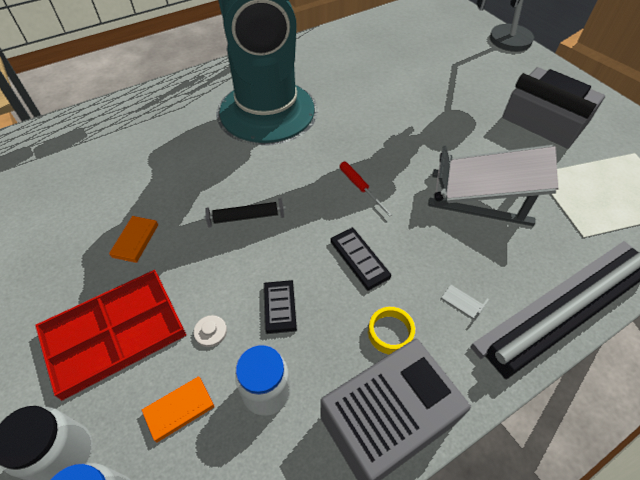

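View pics/top0.png

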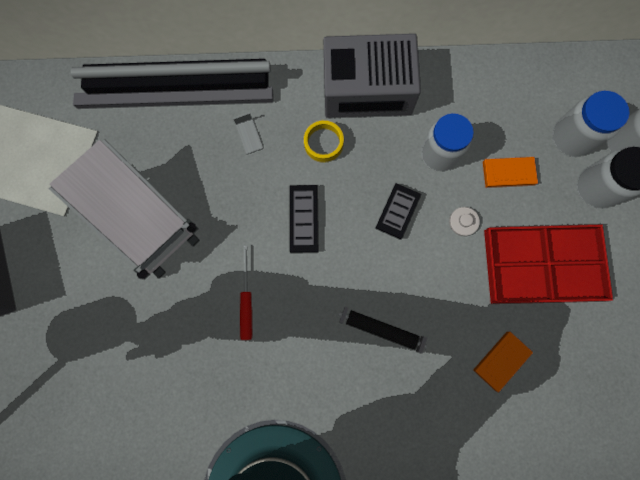

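The black covers: long at top (299,219) / scene (360,258), and short at top (397,211) / scene (280,306). What could be mistaken for them: orange slabs at top (511,171) and (503,361), and the black roller at (384,331). The rack is at the left of the top view, with its low end and stop around (165,250).

```bash
cat > h.py <<'E'
import numpy as np,cv2
def ray(p,uv):
    d=np.linalg.solve(p["mtx"],np.array([uv[0],uv[1],1.])); d=p["R"].T@d; return -p["R"].T@p["t"],d
def onplane(p,uv,z):
    o,d=ray(p,uv); return o+d*(z-o[2])/d[2]
def proj(p,X):
    c=np.atleast_2d(X)@p["R"].T+p["t"]; c=c@p["mtx"].T; return c[:,:2]/c[:,2:]
E
python3 - <<'E'
from rig import bot
from h import *
ps={c:bot.snapshot(c) for c in("scene","top")}
t=ps["top"]["color"];s=ps["scene"]["color"]
a=cv2.resize(t[120:290,35:215],None,fx=2.2,fy=2.2,interpolation=cv2.INTER_CUBIC)
b=cv2.resize(s[130:260,415:575],None,fx=2.4,fy=2.4,interpolation=cv2.INTER_CUBIC)
c=cv2.resize(t[170:265,275:435],None,fx=2.2,fy=2.2,interpolation=cv2.INTER_CUBIC)
W=np.zeros((600,800,3),np.uint8); W[:a.shape[0],:a.shape[1]]=a; W[:b.shape[0],800-b.shape[1]:]=b; W[380:380+c.shape[0],400:400+c.shape[1]]=c
cv2.imwrite("pics/crop1.png",W)
for n,rs in (("top",[(278,330,175,262),(368,430,175,248)]),("scene",[(325,395,222,292),(258,304,272,340)])):
    p=ps[n]
    for x0,x1,y0,y1 in rs:
        m=(p["color"][y0:y1,x0:x1].max(2)<60).astype(np.uint8)
        m=cv2.morphologyEx(m,cv2.MORPH_CLOSE,np.ones((9,9)))
        k=max(cv2.findContours(m,cv2.RETR_EXTERNAL,cv2.CHAIN_APPROX_NONE)[0],key=cv2.contourArea).reshape(-1,2)+[x0,y0]
        w=np.array([onplane(p,u,0.014)[:2] for u in k],np.float32)
        r=cv2.minAreaRect(w*1000); print(n,len(k),r)
E
```

```text
top 188 ((563.7859497070312, -69.19331359863281), (61.622642517089844, 151.03689575195312), 89.39035034179688)
top 139 ((574.7796630859375, -275.40631103515625), (62.9997444152832, 113.55854034423828), 63.99028778076172)
scene 160 ((567.5840454101562, -72.92462158203125), (162.92657470703125, 76.66397857666016), 2.399944543838501)
scene 157 ((576.1331176757812, -276.84185791015625), (61.16910171508789, 116.02179718017578), 64.10237884521484)
```

View pics/crop1.png

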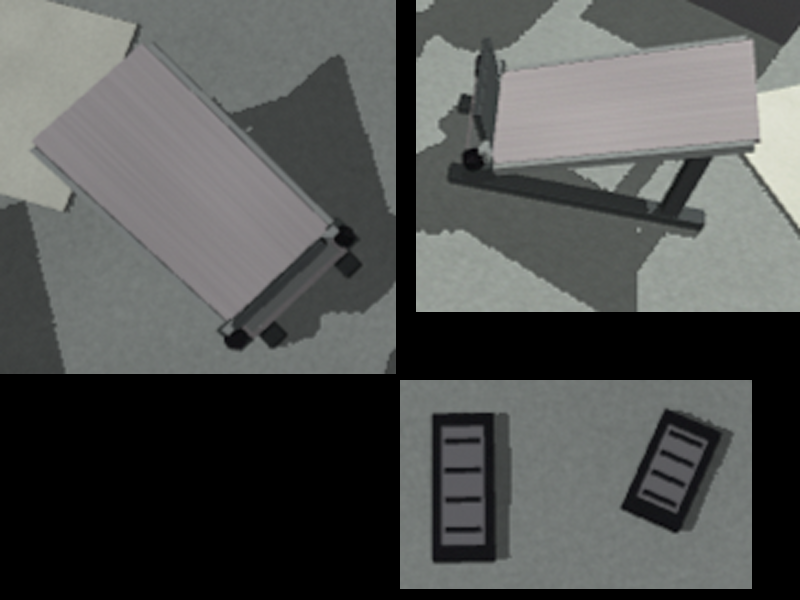

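```bash
cat > fit.py <<'E'
from rig import bot
from h import *
from scipy.optimize import least_squares
def deckT(v):
    a=v[2];u=np.array([np.cos(a),np.sin(a),0]);t=np.radians(24)
    X=np.cos(t)*u+np.array([0,0,np.sin(t)]);Y=np.array([-u[1],u[0],0]);Z=np.cross(X,Y)
    return np.array([v[0],v[1],.035]),np.c_[X,Y,Z]
if __name__=="__main__":
    ps={c:bot.snapshot(c) for c in("scene","top")}
    Q={}
    for n,(x0,x1,y0,y1) in {"top":(35,215,120,290),"scene":(415,575,130,260)}.items():
        p=ps[n];c=p["color"][y0:y1,x0:x1].astype(int)
        m=((c[...,2]-c[...,1]>6)).astype(np.uint8); m=cv2.morphologyEx(m,cv2.MORPH_OPEN,np.ones((3,3)))
        m=cv2.morphologyEx(m,cv2.MORPH_CLOSE,np.ones((5,5)))
        k=max(cv2.findContours(m,cv2.RETR_EXTERNAL,cv2.CHAIN_APPROX_NONE)[0],key=cv2.contourArea)
        q=cv2.approxPolyDP(cv2.convexHull(k),4,True).reshape(-1,2)+[x0,y0]; print(n,q.tolist()); Q[n]=q
    # order: highL(+y), highR(-y) corners by approximate init
    best=None
    def pts(v):
        o,R=deckT(v); return [o+R@np.array(c) for c in ([.26,.065,0],[.26,-.065,0],[v[3],.065,0],[v[3],-.065,0])]
    def res(v):
        e=[]
        for n,q in Q.items():
            for j,P in enumerate(proj(ps[n],np.array(pts(v)))):
                d=q-P; e+=list(d[np.argmin((d**2).sum(1))])
        return np.array(e)
    for s in (.02,.05,.07):
      r=least_squares(res,[.5,.24,.75,s],loss="soft_l1"); print(r.cost,r.x,np.degrees(r.x[2]),np.round(r.fun.reshape(-1,2),1).tolist())
    o,R=deckT(r.x); print(o,R.round(3).tolist())
    np.save("deck.npy",r.x)
    im=[]
    for n in ps:
        img=ps[n]["color"].copy(); big=cv2.resize(img,None,fx=3,fy=3)
        for s in (0,.02,.07,r.x[3],.26):
            l=proj(ps[n],np.array([o+R@[s,.065,0],o+R@[s,-.065,0]]))*3+1
            cv2.line(big,*[tuple(map(int,z)) for z in l],(0,255,0) if s!=r.x[3] else (0,0,255),1)
        for y in (.065,-.065,0):
            l=proj(ps[n],np.array([o+R@[0,y,0],o+R@[.26,y,0]]))*3+1
            cv2.line(big,*[tuple(map(int,z)) for z in l],(255,0,0),1)
        for s in (r.x[3],):
            l=proj(ps[n],np.array([o+R@[s,.055,0],o+R@[s,.055,.057],o+R@[s,-.055,.057],o+R@[s,-.055,0]]))*3+1
            cv2.polylines(big,[l.astype(int)],False,(0,255,255),1)
        x,y=(130*3,125*3) if n=="top" else (430*3,135*3)
        if n=="top": big=big[120*3:120*3+520,40*3:40*3+400+130][:, 120:520]
        else: big=big[130*3:130*3+300,410*3:410*3+400]
        im.append(big)
    H=max(b.shape[0] for b in im); im=[cv2.copyMakeBorder(b,0,H-b.shape[0],0,0,0) for b in im]
    cv2.imwrite("pics/fit.png",np.hstack(im))
E
python3 fit.py
```

```text
Traceback (most recent call last):
  File "fit.py", line 15, in <module>
    k=max(cv2.findContours(m,cv2.RETR_EXTERNAL,cv2.CHAIN_APPROX_NONE)[0],key=cv2.contourArea)
ValueError: max() iterable argument is empty
```

```bash
python3 - <<'E'
import cv2
a=cv2.imread("pics/top0.png");b=cv2.imread("pics/scene0.png")
for p in ((125,205),(110,160),(150,230),(70,185)): print(a[p[1],p[0]],end=' ')
print(a[300,100],a[150,80])
for p in ((500,170),(540,160),(460,190)): print(b[p[1],p[0]],end=' ')
print(b[230,440],b[190,600])
E
sed -i 's/m=((c\[...,2\]-c\[...,1\]>6))/m=((c[...,2]-c[...,1]>2)\&(c[...,0]-c[...,1]>=-1)\&(c.min(2)>90))/' fit.py; python3 fit.py
```

```text
[135 132 137] [133 130 134] [133 132 136] [132 130 134] [68 70 66] [152 161 159]
[161 160 166] [161 162 168] [162 162 167] [153 160 153] [204 220 218]
top [[98, 141], [182, 221], [139, 264], [51, 185]]
scene [[555, 147], [557, 187], [447, 196], [451, 161]]
8.036907747371774 [0.48814071 0.20816761 0.77550077 0.03303911] 44.43292094117967 [[1.3, -0.4], [-1.9, 0.9], [0.4, -1.1], [-2.3, -0.3], [1.1, 0.8], [-0.6, -0.6], [-0.8, 1.1], [-0.8, -2.4]]
8.036907747371746 [0.48814071 0.20816761 0.77550077 0.03303911] 44.432921061704555 [[1.3, -0.4], [-1.9, 0.9], [0.4, -1.1], [-2.3, -0.3], [1.1, 0.8], [-0.6, -0.6], [-0.8, 1.1], [-0.8, -2.4]]
8.036907747371846 [0.48814071 0.20816761 0.77550077 0.03303911] 44.432921063689975 [[1.3, -0.4], [-1.9, 0.9], [0.4, -1.1], [-2.3, -0.3], [1.1, 0.8], [-0.6, -0.6], [-0.8, 1.1], [-0.8, -2.4]]
[0.48814071 0.20816761 0.035     ] [[0.652, -0.7, -0.29], [0.64, 0.714, -0.285], [0.407, 0.0, 0.914]]
```

View pics/fit.png

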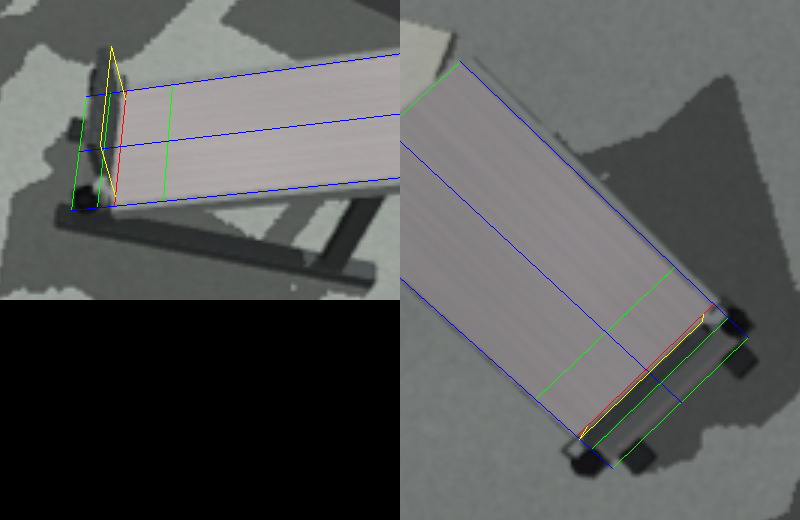

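Call:
play_rows:
  commands:
    - [[-55.1,-48.6,0,-20.5,8.54],[-55.1,-48.6,0,-20.5,8.54],[-55.1,-48.6,0,-20.5,8.54],[-55.1,-48.6,0,-20.5,8.54],[-55.1,-48.6,0,-20.5,8.54],[-55.1,-48.6,0,-20.5,8.54],[-55.1,-48.6,0,-20.5,8.54],[-55.1,-48.6,0,-20.5,8.54]]
  grip_force: 20

```text
time_s: 2.3
ee_pos: [0.4099, 0.2269, 0.2506]
orientation: [[-1.0, 0.011, 0.001], [0.011, 1.0, 0.001], [-0.001, 0.001, -1.0]]
force: [1.5, 0.6, 0.4]
width: 0.0855
```

```bash
cat > go.py <<'E'
import sys,numpy as np
from rig import bot
def go(X,head):
    s=bot.read_state();R=s["orientation"];d=R.T@(np.array(X)-s["ee_pos"])*100
    h=np.degrees(np.arctan2(R[1,0],R[0,0]));y=(h-head+180)%360-180
    print("t",round(s["time_s"],2),"pos",s["ee_pos"].round(4),"head",round(h,2),"F",s["force"].round(1),"w",round(s["width"]*1000,1),"q7",s["q"][6].round(2)); print("shift cm",d.round(2),"yaw",round(y,2))
if __name__=="__main__": a=list(map(float,sys.argv[1:])); go(a[:3],a[3])
E
python3 go.py .564 -.069 .12 179.4
```

```text
t 2.3 pos [0.4099 0.2269 0.2506] head 179.37 F [1.5 0.6 0.4] w 85.5 q7 1.01
shift cm [-15.72 -29.43  13.06] yaw -0.03
```

Call:
play_rows:
  commands:
    - [[-15.7,-29.4,6,0,8.54],[-15.7,-29.4,12,0,8.54],[-15.7,-29.4,13,0,8.54],[-15.7,-29.4,13,0,8.54],[-15.7,-29.4,13,0,8.54],[-15.7,-29.4,13,0,8.54],[-15.7,-29.4,13,0,8.54],[-15.7,-29.4,13,0,8.54]]

```text
time_s: 3.1
ee_pos: [0.5634, -0.0722, 0.1183]
orientation: [[-1.0, 0.016, -0.002], [0.016, 1.0, -0.002], [0.002, -0.002, -1.0]]
force: [-0.8, -0.5, 0.8]
width: 0.0856
```

```bash
python3 go.py .564 -.069 .035 179.4; python3 - <<'E'
from rig import bot
from h import *
t=bot.snapshot("top")["color"];s=bot.snapshot("scene")["color"]
a=cv2.resize(t[150:290,220:380],None,fx=2.4,fy=2.4);b=cv2.resize(s[190:330,280:440],None,fx=2.4,fy=2.4)
cv2.imwrite("pics/g1.png",np.hstack([a,b]))
E
```

```text
t 3.1 pos [ 0.5634 -0.0722  0.1183] head 179.06 F [-0.8 -0.5  0.8] w 85.6 q7 1.79
shift cm [-0.07  0.34  8.33] yaw -0.34
```

View pics/g1.png

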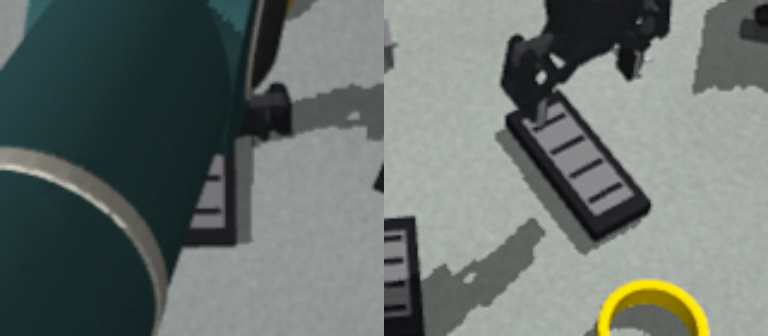

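The jaws straddle the long cover at about (310,215) in the top view. Lowering now.

Call:
play_rows:
  commands:
    - [[-0.1,0.3,4,-0.3,8.54],[-0.1,0.3,6.5,-0.3,8.54],[-0.1,0.3,8.3,-0.3,8.54],[-0.1,0.3,9,-0.3,8.54],[-0.1,0.3,9.1,-0.3,8.54],[-0.1,0.3,9.1,-0.3,8.54]]

```text
time_s: 3.8
ee_pos: [0.5646, -0.0633, 0.0303]
orientation: [[-1.0, 0.005, 0.001], [0.005, 1.0, 0.0], [-0.001, 0.0, -1.0]]
force: [1.1, 0.3, -0.6]
width: 0.0854
```

```bash
python3 go.py .564 -.069 .027 179.4
```

```text
t 3.8 pos [ 0.5646 -0.0633  0.0303] head 179.71 F [ 1.1  0.3 -0.6] w 85.4 q7 1.83
shift cm [ 0.05 -0.57  0.33] yaw 0.31
```

Call:
play_rows:
  commands:
    - [[0,-0.5,0.3,0.3,8.54],[0,-0.5,0.6,0.3,8.54],[0,-0.5,0.9,0.3,8.54],[0,-0.5,1.0,0.3,8.54],[0,-0.5,1.0,0.3,8.54]]

```text
time_s: 4.3
ee_pos: [0.564, -0.0689, 0.0191]
orientation: [[-1.0, 0.011, -0.0], [0.011, 1.0, -0.0], [0.0, -0.0, -1.0]]
force: [0.3, 0.1, 0.2]
width: 0.0857
```

Call:
play_rows:
  commands:
    - [[0,0,0.3,0,8.54],[0,0,0.6,0,8.54],[0,0,0.7,0,8.54],[0,0,0.7,0,8.54]]

```text
time_s: 4.7
ee_pos: [0.564, -0.0689, 0.0121]
orientation: [[-1.0, 0.011, -0.0], [0.011, 1.0, -0.0], [0.0, -0.0, -1.0]]
force: [-0.7, 0.3, 0.1]
width: 0.0856
```

Call:
play_rows:
  commands:
    - [[0,0,-0.9,0,8.54],[0,0,-0.9,0,8.54],[0,0,-0.9,0,5.5],[0,0,-0.9,0,5.5],[0,0,-0.9,0,5.5],[0,0,-0.9,0,5.5],[0,0,-0.9,0,5.5],[0,0,-0.9,0,5.5]]
  grip_force: 30

```text
time_s: 5.5
ee_pos: [0.5642, -0.0688, 0.0216]
orientation: [[-1.0, 0.011, 0.0], [0.011, 1.0, 0.0], [-0.0, 0.0, -1.0]]
force: [-2.2, 1.0, 7.6]
width: 0.0612
```

```bash
python3 - <<'E'
from fit import *
from go import go
v=np.load("deck.npy"); o,R=deckT(v)
# tcp targets: grip centre; tcp height above deck ~ .0206 above underside
for s in (.33/10+.075+.02,):
    X=o+R@np.array([s,0,0.009]); X=X+[0,0,.012]; print("final",X); go(list(X+[0,0,.10]),224.43)
E
```

```text
final [0.56902576 0.28746719 0.1072842 ]
t 5.5 pos [ 0.5642 -0.0688  0.0216] head 179.37 F [-2.2  1.   7.6] w 61.2 q7 1.83
shift cm [ -0.1   35.64 -18.56] yaw -45.06
```

Call:
play_rows:
  commands:
    - [[0,0,-1,0,5.5],[0,0,-3,0,5.5],[0,0,-6,0,5.5],[0,0,-10,0,5.5],[0,2,-14,-5,5.5],[0,5,-18.5,-13,5.5],[0,9,-18.5,-20,5.5],[0,13,-18.5,-28,5.5]]

```text
time_s: 6.3
ee_pos: [0.5658, 0.0624, 0.2086]
orientation: [[-0.886, -0.464, 0.003], [-0.464, 0.886, 0.0], [-0.003, -0.001, -1.0]]
force: [0.2, 0.7, -2.9]
width: 0.061
```

```bash
python3 go.py .569 .2875 .207 224.43
```

```text
t 6.3 pos [0.5658 0.0624 0.2086] head -152.38 F [ 0.2  0.7 -2.9] w 61.0 q7 1.96
shift cm [-10.71  19.79   0.17] yaw -16.81
```

Call:
play_rows:
  commands:
    - [[-2,4,0,-6,5.5],[-4,7.5,0,-12,5.5],[-6.5,12,0,-16.8,5.5],[-8.5,16,0,-16.8,5.5],[-10.2,19,0,-16.8,5.5],[-10.7,19.8,0,-16.8,5.5],[-10.7,19.8,0,-16.8,5.5]]

```text
time_s: 7.0
ee_pos: [0.569, 0.2873, 0.2061]
orientation: [[-0.716, -0.698, -0.001], [-0.698, 0.716, -0.0], [0.001, 0.0, -1.0]]
force: [-0.3, -1.2, -1.9]
width: 0.0615
```

```bash
python3 go.py .569 .2875 .158 224.43;  python3 - <<'E'
from rig import bot
from h import *
t=bot.snapshot("top")["color"];s=bot.snapshot("scene")["color"]
a=cv2.resize(t[110:300,35:235],None,fx=2,fy=2);b=cv2.resize(s[80:270,390:590],None,fx=2,fy=2)
cv2.imwrite("pics/g2.png",np.hstack([a,b]))
E
```

```text
t 7.0 pos [0.569  0.2873 0.2061] head -135.71 F [-0.3 -1.2 -1.9] w 61.5 q7 1.85
shift cm [-0.02  0.01  4.81] yaw -0.14
```

View pics/g2.png

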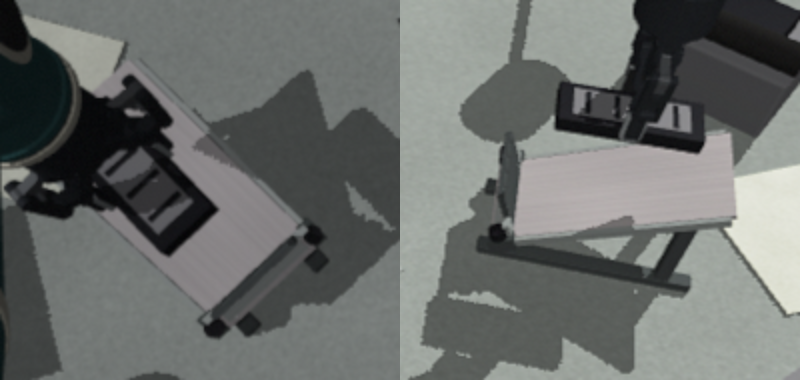

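Call:
play_rows:
  commands:
    - [[0,0,1.5,0,5.5],[0,0,3.2,0,5.5],[0,0,4.8,0,5.5],[0,0,5.6,0,5.5],[0,0,6.2,0,5.5],[0,0,6.7,0,5.5],[0,0,7.2,0,5.5],[0,0,7.2,0,5.5]]
  grip_force: 22

```text
time_s: 7.9
ee_pos: [0.5695, 0.2858, 0.1341]
orientation: [[-0.717, -0.697, -0.0], [-0.697, 0.717, -0.0], [0.0, -0.0, -1.0]]
force: [-3.6, -4.3, 0.9]
width: 0.0613
```

Call:
play_rows:
  commands:
    - [[0,0,0.5,0,5.5],[0,0,1.0,0,5.5],[0,0,1.4,0,5.5],[0,0,1.8,0,5.5],[0,0,1.8,0,5.5]]

```text
time_s: 8.4
ee_pos: [0.5697, 0.286, 0.1162]
orientation: [[-0.717, -0.697, 0.0], [-0.697, 0.717, -0.0], [-0.0, -0.0, -1.0]]
force: [-1.5, -3.1, 0.4]
width: 0.0609
```

```bash
python3 go.py .569 .2875 .107 224.43;  python3 - <<'E'
from rig import bot
from h import *
t=bot.snapshot("top")["color"];s=bot.snapshot("scene")["color"]
a=cv2.resize(t[110:300,35:235],None,fx=2,fy=2);b=cv2.resize(s[80:270,390:590],None,fx=2,fy=2)
cv2.imwrite("pics/g3.png",np.hstack([a,b]))
E
```

```text
t 8.4 pos [0.5697 0.286  0.1162] head -135.84 F [-1.5 -3.1  0.4] w 60.9 q7 1.85
shift cm [-0.05  0.15  0.92] yaw -0.27
```

View pics/g3.png

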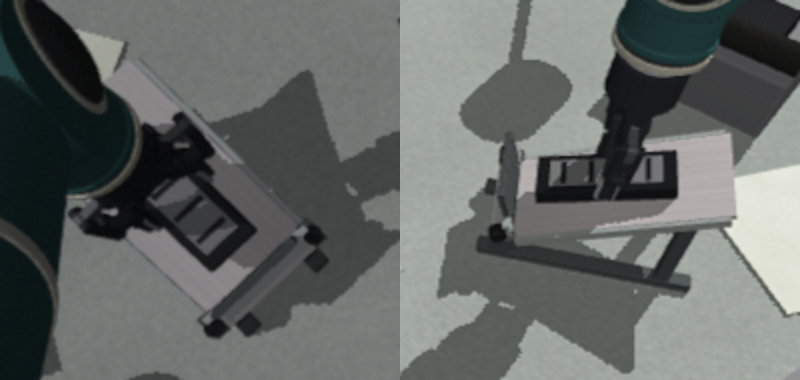

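Call:
play_rows:
  commands:
    - [[0,0.1,0.3,0,5.5],[0,0.1,0.6,0,5.5],[0,0.1,0.8,0,5.5],[0,0.1,0.9,0,5.5],[0,0.1,0.9,0,5.5]]

```text
time_s: 9.0
ee_pos: [0.5689, 0.2871, 0.1074]
orientation: [[-0.717, -0.697, 0.0], [-0.697, 0.717, 0.0], [-0.0, -0.0, -1.0]]
force: [-0.3, -0.9, 1.5]
width: 0.0612
```

Call:
play_rows:
  commands:
    - [[0,0,0.2,0,5.5],[0.3,0,0.33,0,5.5],[0.6,0,0.47,0,5.5],[0.9,0,0.6,0,5.5],[1.2,0,0.73,0,5.5],[1.2,0,0.73,0,5.5]]

```text
time_s: 9.6
ee_pos: [0.5614, 0.2794, 0.1019]
orientation: [[-0.717, -0.697, 0.003], [-0.697, 0.717, 0.002], [-0.004, -0.001, -1.0]]
force: [-0.8, -0.9, 19.9]
width: 0.0609
```

Call:
play_rows:
  commands:
    - [[0.0,0,-0.15,0,5.5],[0.2,0,-0.06,0,5.5],[0.4,0,0.03,0,5.5],[0.6,0,0.11,0,5.5],[0.6,0,0.11,0,5.5]]

```text
time_s: 10.1
ee_pos: [0.5554, 0.2739, 0.0985]
orientation: [[-0.717, -0.697, -0.001], [-0.697, 0.717, -0.001], [0.001, 0.0, -1.0]]
force: [-1.8, -1.4, -0.7]
width: 0.0607
```

Call:
play_rows:
  commands:
    - [[0.2,0,0.12,0,5.5],[0.4,0,0.21,0,5.5],[0.6,0,0.3,0,5.5],[0.6,0,0.3,0,5.5]]

```text
time_s: 10.5
ee_pos: [0.5528, 0.2713, 0.0967]
orientation: [[-0.717, -0.697, 0.003], [-0.697, 0.717, 0.002], [-0.004, -0.001, -1.0]]
force: [6.6, 6.7, 2.7]
width: 0.0611
```

Call:
play_rows:
  commands:
    - [[-0.1,0,0,0,6.5],[-0.1,0,0,0,7.5],[-0.1,0,0,0,8.54],[-0.1,0,0,0,8.54],[-0.1,0,-1,0,8.54],[-0.1,0,-4,0,8.54],[-0.1,0,-8,0,8.54],[-0.1,0,-13,0,8.54]]

```text
time_s: 11.3
ee_pos: [0.5515, 0.2704, 0.2269]
orientation: [[-0.717, -0.697, -0.002], [-0.697, 0.717, -0.001], [0.002, 0.0, -1.0]]
force: [0.3, 1.3, 0.2]
width: 0.0857
```

```bash
python3 go.py .575 -.276 .22 154
```

```text
t 11.3 pos [0.5515 0.2704 0.2269] head -135.83 F [0.3 1.3 0.2] w 85.7 q7 1.86
shift cm [ 36.39 -40.82   0.75] yaw 70.17
```

Call:
play_rows:
  commands:
    - [[36.4,-40.8,0,70.2,8.54],[36.4,-40.8,0,70.2,8.54],[36.4,-40.8,0,70.2,8.54],[36.4,-40.8,0,70.2,8.54],[36.4,-40.8,0,70.2,8.54],[36.4,-40.8,0,70.2,8.54],[36.4,-40.8,0,70.2,8.54],[36.4,-40.8,0,70.2,8.54]]

```text
time_s: 12.1
ee_pos: [0.5691, -0.1307, 0.227]
orientation: [[-0.907, 0.421, 0.001], [0.421, 0.907, 0.0], [-0.001, 0.001, -1.0]]
force: [0.8, 0.6, -0.2]
width: 0.0858
```

```bash
python3 go.py .575 -.276 .12 154; cat > chk.py <<'E'
import sys
from fit import *
ps={c:bot.snapshot(c) for c in("scene","top")}
v=np.load("deck.npy"); o,R=deckT(v)
hgt=float(sys.argv[1])
for n,(x0,x1,y0,y1) in {"top":(95,200,150,262),"scene":(452,530,120,205)}.items():
    p=ps[n]; g=p["color"][y0:y1,x0:x1]
    m=(g.max(2)<50).astype(np.uint8); m=cv2.morphologyEx(m,cv2.MORPH_CLOSE,np.ones((9,9)))
    k=max(cv2.findContours(m,cv2.RETR_EXTERNAL,cv2.CHAIN_APPROX_NONE)[0],key=cv2.contourArea).reshape(-1,2)+[x0,y0]
    w=[]
    for u in k:
        O,d=ray(p,u); O=R.T@(O-o); d=R.T@d; w.append((O+d*(hgt-O[2])/d[2])[:2])
    print(n,len(k),cv2.minAreaRect(np.array(w,np.float32)*1000))
t=ps["top"]["color"];s=ps["scene"]["color"]
a=cv2.resize(t[140:290,65:215],None,fx=2.6,fy=2.6);b=cv2.resize(s[110:260,420:570],None,fx=2.6,fy=2.6)
cv2.imwrite(sys.argv[2],np.hstack([a,b]))
E
python3 chk.py 0.016 pics/c1.png
```

```text
t 12.1 pos [ 0.5691 -0.1307  0.227 ] head 155.08 F [ 0.8  0.6 -0.2] w 85.8 q7 1.47
shift cm [ -6.65 -12.93  10.69] yaw 1.08
top 163 ((107.02786254882812, 0.15090179443359375), (64.46110534667969, 153.4538116455078), 89.69044494628906)
scene 169 ((108.94347381591797, -5.951484680175781), (75.58304595947266, 140.7949981689453), 89.47207641601562)
```

View pics/c1.png

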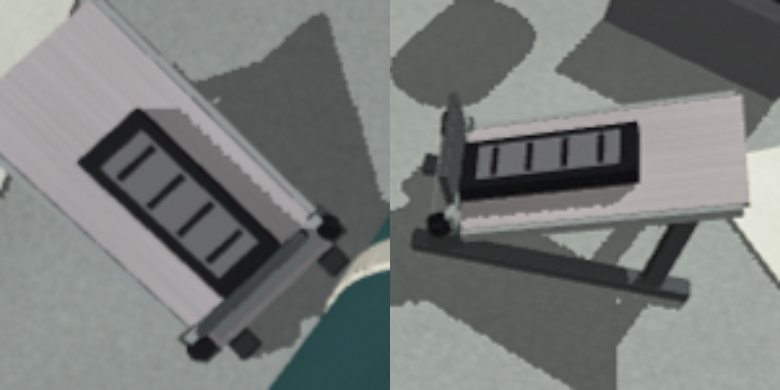

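The long cover is flat at about (180,205) in the left panel, centred, straight and against the stop. Now the short one.

Call:
play_rows:
  commands:
    - [[-6.6,-12.9,0,1.1,8.54],[-6.6,-12.9,4,1.1,8.54],[-6.6,-12.9,8,1.1,8.54],[-6.6,-12.9,10.7,1.1,8.54],[-6.6,-12.9,10.7,1.1,8.54],[-6.6,-12.9,10.7,1.1,8.54]]

```text
time_s: 12.8
ee_pos: [0.5755, -0.2734, 0.1192]
orientation: [[-0.901, 0.434, -0.001], [0.434, 0.901, 0.0], [0.001, 0.0, -1.0]]
force: [0.3, 0.0, 0.9]
width: 0.0855
```

```bash
python3 go.py .5755 -.276 .0215 154
```

```text
t 12.8 pos [ 0.5755 -0.2734  0.1192] head 154.3 F [0.3 0.  0.9] w 85.5 q7 1.75
shift cm [-0.12 -0.23  9.77] yaw 0.3
```

Call:
play_rows:
  commands:
    - [[-0.1,-0.2,4,0.3,8.54],[-0.1,-0.2,7.5,0.3,8.54],[-0.1,-0.2,9.3,0.3,8.54],[-0.1,-0.2,9.75,0.3,8.54],[-0.1,-0.2,9.75,0.3,8.54],[-0.1,-0.2,9.75,0.3,8.54]]

```text
time_s: 13.4
ee_pos: [0.5768, -0.2761, 0.0235]
orientation: [[-0.899, 0.438, 0.002], [0.438, 0.899, -0.001], [-0.003, 0.0, -1.0]]
force: [-0.9, 0.2, 0.9]
width: 0.0855
```

Call:
play_rows:
  commands:
    - [[0,0,0,0,5.5],[0,0,0,0,5.5],[0,0,0,0,5.5],[0,0,0,0,5.5],[0,0,0,0,5.5],[0,0,-1,0,5.5],[0,0,-3,0,5.5],[0,0,-6,0,5.5]]
  grip_force: 30

```text
time_s: 14.2
ee_pos: [0.5749, -0.2755, 0.0816]
orientation: [[-0.899, 0.438, -0.002], [0.438, 0.899, 0.001], [0.002, -0.0, -1.0]]
force: [-0.2, -0.3, -1.1]
width: 0.0608
```

```bash
python3 - <<'E'
from fit import *
from go import go
v=np.load("deck.npy"); o,R=deckT(v)
X=o+R@np.array([.031+.055+.02,0,0.027]); X=X+[0,0,.012]; print("final",X); go(list(X+[0,0,.10]),224.3)
E
```

```text
final [0.54944647 0.26827169 0.11477981]
t 14.2 pos [ 0.5749 -0.2755  0.0816] head 154.01 F [-0.2 -0.3 -1.1] w 60.8 q7 1.77
shift cm [ 26.15  47.76 -13.27] yaw -70.29
```

Call:
play_rows:
  commands:
    - [[0,1,-4.5,0,5.5],[1,3,-8.5,-5,5.5],[3,6,-12,-13,5.5],[5,9.5,-13.3,-21,5.5],[7.2,13.2,-13.3,-29,5.5],[9.4,17.2,-13.3,-37,5.5],[11.6,21.2,-13.3,-45,5.5],[13.8,25.2,-13.3,-52,5.5]]

```text
time_s: 15.0
ee_pos: [0.5616, 0.0127, 0.2154]
orientation: [[-0.896, -0.443, 0.001], [-0.443, 0.896, -0.0], [-0.001, -0.001, -1.0]]
force: [2.1, -0.2, -1.2]
width: 0.0611
```

```bash
python3 go.py .5495 .268 .215 224.4
```

```text
t 15.0 pos [0.5616 0.0127 0.2154] head -153.68 F [ 2.1 -0.2 -1.2] w 61.1 q7 2.02
shift cm [-10.24  23.42   0.03] yaw -18.08
```

Call:
play_rows:
  commands:
    - [[-2,4,0,-7,5.5],[-4,8.2,0,-14,5.5],[-6,12.4,0,-18,5.5],[-8,16.8,0,-18.1,5.5],[-9.5,21,0,-18.1,5.5],[-10.2,23.2,0,-18.1,5.5],[-10.2,23.4,0,-18.1,5.5],[-10.2,23.4,0,-18.1,5.5]]

```text
time_s: 15.8
ee_pos: [0.5509, 0.2661, 0.2148]
orientation: [[-0.718, -0.697, 0.0], [-0.697, 0.718, -0.001], [0.0, -0.001, -1.0]]
force: [0.8, -0.7, -1.9]
width: 0.0612
```

```bash
python3 go.py .5495 .268 .150 224.4
```

```text
t 15.8 pos [0.5509 0.2661 0.2148] head -135.85 F [ 0.8 -0.7 -1.9] w 61.2 q7 1.86
shift cm [-0.03  0.24  6.48] yaw -0.25
```

Call:
play_rows:
  commands:
    - [[0,0.2,2,0,5.5],[0,0.2,4,0,5.5],[0,0.2,5.8,0,5.5],[0,0.2,6.6,0,5.5],[0,0.2,7.2,0,5.5],[0,0.2,7.7,0,5.5],[0,0.2,8.2,0,5.5],[0,0.2,8.2,0,5.5]]
  grip_force: 22

```text
time_s: 16.6
ee_pos: [0.5497, 0.2668, 0.1325]
orientation: [[-0.718, -0.696, -0.0], [-0.696, 0.718, -0.001], [0.001, -0.0, -1.0]]
force: [-4.6, -4.7, 2.7]
width: 0.0609
```

Call:
play_rows:
  commands:
    - [[0,0,0.4,0,5.5],[0,0,0.8,0,5.5],[0,0,1.2,0,5.5],[0,0,1.4,0,5.5],[0,0,1.4,0,5.5]]

```text
time_s: 17.1
ee_pos: [0.5498, 0.2669, 0.1187]
orientation: [[-0.718, -0.696, -0.0], [-0.696, 0.718, -0.001], [0.001, -0.001, -1.0]]
force: [-3.7, -4.2, 2.7]
width: 0.0611
```

```bash
python3 go.py .5495 .268 .115 224.4; python3 chk.py 0.034 pics/c2.png
```

```text
t 17.1 pos [0.5498 0.2669 0.1187] head -135.92 F [-3.7 -4.2  2.7] w 61.1 q7 1.86
shift cm [-0.06  0.1   0.37] yaw -0.32
top 377 ((96.74195098876953, -10.341407775878906), (247.51902770996094, 143.21743774414062), 18.254568099975586)
scene 267 ((113.55536651611328, 47.73957061767578), (222.75416564941406, 142.92494201660156), 87.54364776611328)
```

View pics/c2.png

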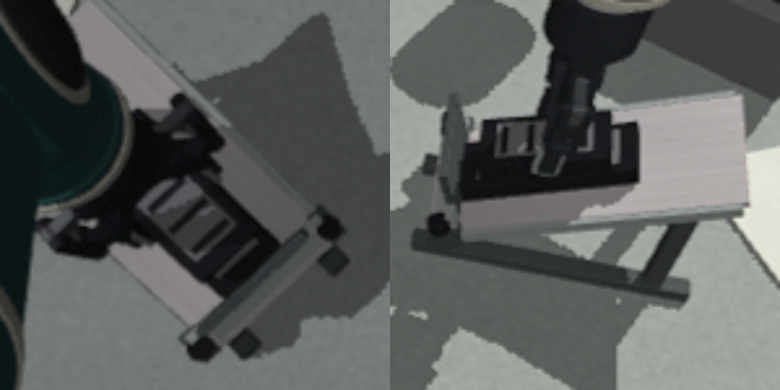

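The short cover has tilted nearly flat on the long one, with about a 20 mm gap to the stop. Settling and sliding it down.

Call:
play_rows:
  commands:
    - [[0,0.1,0.2,0,5.5],[0,0.1,0.4,0,5.5],[0,0.1,0.5,0,5.5],[0.3,0.1,0.6,0,5.5],[0.6,0.1,0.73,0,5.5],[0.9,0.1,0.85,0,5.5],[0.9,0.1,0.85,0,5.5]]

```text
time_s: 17.9
ee_pos: [0.5432, 0.2625, 0.1109]
orientation: [[-0.718, -0.696, 0.002], [-0.696, 0.718, 0.001], [-0.002, -0.001, -1.0]]
force: [-1.1, -0.8, 8.6]
width: 0.0611
```

Call:
play_rows:
  commands:
    - [[0.2,0,0.03,0,5.5],[0.4,0,0.12,0,5.5],[0.6,0,0.21,0,5.5],[0.8,0,0.3,0,5.5],[0.8,0,0.3,0,5.5]]

```text
time_s: 18.4
ee_pos: [0.5367, 0.2563, 0.1069]
orientation: [[-0.718, -0.696, 0.0], [-0.696, 0.718, -0.0], [-0.0, -0.0, -1.0]]
force: [-1.2, -0.8, 4.7]
width: 0.0609
```

Call:
play_rows:
  commands:
    - [[0.2,0,0.08,0,5.5],[0.4,0,0.16,0,5.5],[0.6,0,0.25,0,5.5],[0.6,0,0.25,0,5.5]]

```text
time_s: 18.8
ee_pos: [0.5359, 0.2556, 0.1067]
orientation: [[-0.717, -0.697, 0.009], [-0.697, 0.718, 0.006], [-0.011, -0.002, -1.0]]
force: [17.5, 15.4, 6.8]
width: 0.0611
```

Firm contact: 23 N uphill. Easing off, releasing and retreating.

Call:
play_rows:
  commands:
    - [[-0.3,0,0,0,5.5],[-0.3,0,0,0,6.5],[-0.3,0,0,0,7.5],[-0.3,0,0,0,8.54],[-0.3,0,0,0,8.54],[-0.3,0,-1,0,8.54],[-0.3,0,-4,0,8.54],[-0.3,0,-8,0,8.54]]

```text
time_s: 19.6
ee_pos: [0.5338, 0.254, 0.1846]
orientation: [[-0.718, -0.696, -0.002], [-0.696, 0.718, -0.001], [0.003, 0.001, -1.0]]
force: [0.5, -0.4, 0.2]
width: 0.0855
```

Call:
play_rows:
  commands:
    - [[0,0,-5,0,8.54],[12,-12,-5,0,8.54],[12,-12,-5,0,8.54],[25,-25,-5,0,8.54],[25,-25,-5,0,8.54],[25,-25,-5,0,8.54],[25,-25,-5,0,8.54],[25,-25,-5,0,8.54]]

```text
time_s: 20.4
ee_pos: [0.5288, -0.0975, 0.2354]
orientation: [[-0.718, -0.696, 0.001], [-0.696, 0.718, 0.0], [-0.001, -0.001, -1.0]]
force: [1.1, 1.5, -1.0]
width: 0.0853
```

```bash
python3 chk.py 0.034 pics/c3.png; python3 - <<'E'
from rig import bot
import numpy as np
p=bot.snapshot("top")
for n in "screwdriver tape jar roller gear bracket".split(): print(n,[(np.round(d["xy"]).tolist(),round(d["p"],2)) for d in bot.spot_in(p,n)[:1]])
E
```

```text
top 257 ((79.07345581054688, -8.53619384765625), (214.15293884277344, 101.56438446044922), 16.38201904296875)
scene 176 ((111.4887924194336, -15.250186920166016), (92.90814971923828, 138.79502868652344), 89.5295639038086)
screwdriver []
tape []
jar [([448.0, 141.0], 0.95)]
roller [([383.0, 331.0], 0.86)]
gear [([462.0, 221.0], 0.77)]
bracket [([241.0, 122.0], 0.8)]
```

View pics/c3.png

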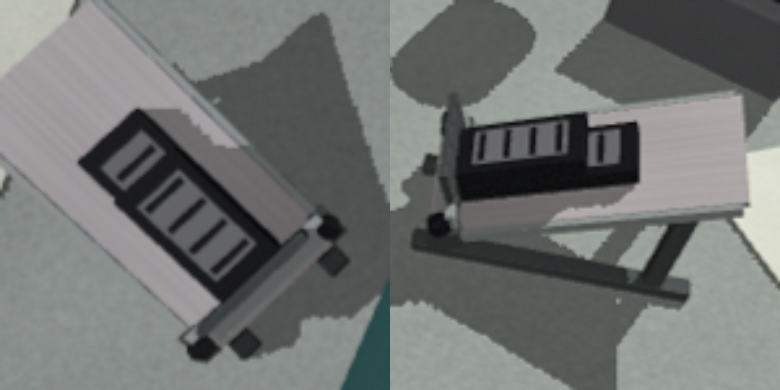

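```bash
python3 - <<'E'
from fit import *
v=np.load("deck.npy"); o,R=deckT(v)
before={"top":None}
for n,(x0,x1,y0,y1) in {"top":(90,185,175,262),"scene":(455,535,145,195)}.items():
    p=bot.snapshot(n); g=p["color"][y0:y1,x0:x1]
    def pl(uv,h):
        O,d=ray(p,uv); O=R.T@(O-o); d=R.T@d; return (O+d*(h-O[2])/d[2])[:2]*1000
    blk=(g.max(2)<50).astype(np.uint8)
    k=max(cv2.findContours(cv2.morphologyEx(blk,cv2.MORPH_CLOSE,np.ones((3,3))),cv2.RETR_EXTERNAL,cv2.CHAIN_APPROX_NONE)[0],key=cv2.contourArea)
    hull=np.zeros_like(blk); cv2.drawContours(hull,[k],-1,1,-1)
    m=((hull==1)&(g.min(2)>60)).astype(np.uint8); m=cv2.morphologyEx(m,cv2.MORPH_CLOSE,np.ones((3,3)))
    N,l,st,c=cv2.connectedComponentsWithStats(m)
    for i in range(1,N):
        if st[i,4]<40: continue
        yx=np.argwhere(l==i)
        for h in (.018,.036):
            r=cv2.minAreaRect(np.array([pl((b+x0,a+y0),h) for a,b in yx],np.float32)); print(n,st[i,4],h,np.round(r[0],1),np.round(r[1],1),round(r[2],1))
s=bot.snapshot("scene"); print([(n,[d["xy"] for d in bot.spot_in(s,n)[:1]]) for n in ("screwdriver","tape")])
E
```

```text
top 265 0.018 [154.3  -0.8] [23.9 42.5] 2.0
top 265 0.036 [153.   -2.9] [23.5 41.8] 2.0
top 850 0.018 [86.5  2.4] [43.4 81.7] 89.5
top 850 0.036 [86.4  0.2] [42.6 80.2] 89.5
scene 425 0.018 [83.8 21.4] [44.  76.9] 89.2
scene 425 0.036 [87.5  1.8] [42.9 75.1] 89.2
scene 166 0.018 [152.2   0.6] [42.3 25.6] 89.9
scene 166 0.036 [154.3 -18.5] [41.3 25. ] 89.9
[('screwdriver', [[362.4, 191.4]]), ('tape', [[387.6, 317.6]])]
```

```bash
python3 -c "
from rig import bot
s=bot.read_state();print(s['time_s'],s['qd'].round(3)); print(bot.hand_in())"
```

```text
21.1 [ 0.003  0.001  0.001 -0.     0.     0.     0.   ]
the job is handed in; nothing more can be done
None
```

I stacked both covers on the rack, long one underneath and short one on top, and handed the job in at 21.1 s. The system gives no verdict, so the checks below are all I have.

I gripped each cover level and lowered it until its uphill end met the slope and it tilted flat in the jaws. I then slid it down until the wrist force showed the stop, about 9 N for the long cover and 23 N for the short one, and released it.

**Position:** measured from the camera images after release.

| Cover | Up the deck | Off centre line | Angle | Lower end |
|---|---|---|---|---|
| Long | about 107 mm | about 0 mm | about 0.3° | about 32 mm |
| Short | about 86.5 mm | about 1 mm | about 0.5° | about 31.5 mm |

The two lower ends agree and no gap to the stop shows in the pictures. The long cover's figures were taken before the short one went on top. A later look at its exposed end showed no sideways shift.

**Checks that disagreed or failed:**
- The automatic outline check gave meaningless numbers in the last picture because the two black covers merge, so I measured the short cover's grey panel instead.
- The scene camera put the long cover 6 mm off centre, but its outline was distorted there, so I trusted the top view.

**Bystanders:** The jar, roller and gear read within 2 pixels of the start. The bracket's reading shifted by about 10 pixels. I took that as detection error, since the arm never came near it, but did not confirm it in a picture. The arm hid the screwdriver and tape in the top view. In the scene view the tape read within 3 pixels of the start, and the screwdriver's reading matched where it lay in the first picture.

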